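# Shim a printing frame in its bench clamp and hold it tight

## Task

Pull the blue cabinet's drawer fully open by its bar handle, take out orange shim plates one at a time and stand them upright, broad face to broad face, in the gap between the wooden printing frame and the clamp's red jaw, until so little gap is left that the jaw's short travel can close it. Then push the sprung red jaw from behind until you feel it nip the stack firmly against the frame, and finish while still holding that push: do not let go, for the jaw springs back. Leave the cup, tape roll, bottle and jar where they stand.

Things in the scene. Friction and masses are not known exactly. Their poses are not given: they have to be found in the camera images.
- drawer (a joint): how far the cabinet's drawer is pulled out, m: 0 shut (at the start), 0.14 fully open at its stop. It slides along the cabinet's -x with about 2 N of friction and stays where it is left. The shims stand in it in a slotted black rack and travel with it: rack walls reach 38 mm above the table at the shims' narrow sides, 34 mm between shims.
- drawer_handle (a point): middle of the drawer's horizontal steel bar handle (bar 10 mm thick, 90 mm long along the cabinet's y), 85 mm above the table. The bar's centre stands 42 mm out from the flat drawer front, so 37 mm is clear behind it, open from above. Moves with the drawer.
- cabinet: low blue fixed cabinet with one grey-fronted drawer, 190 deep (x) x 112 wide (y) x 100 mm high. Origin on the table under the middle of its front edge (the plane from which the drawer slides); x points to its back, the drawer slides out along -x, z up. Its drawer front, 12 mm thick and 97 mm high at its top edge, lies before that plane when shut.
- shim0_center (a point): centre of an orange plastic shim plate, 12 thick (its x) x 46 wide (its y) x 72 mm tall (its z), about 60 g, all three alike. At the start it stands upright in the drawer's rack, thickness along the cabinet's x, its foot 14 mm above the table; with the drawer shut its centre is 30 mm behind the cabinet's front plane. Its upper part is free to be gripped across its 46 mm width.
- shim1_center (a point): centre of an orange plastic shim plate, 12 thick (its x) x 46 wide (its y) x 72 mm tall (its z), about 60 g, all three alike. At the start it stands upright in the drawer's rack, thickness along the cabinet's x, its foot 14 mm above the table; with the drawer shut its centre is 54 mm behind the cabinet's front plane. Its upper part is free to be gripped across its 46 mm width.
- shim2_center (a point): centre of an orange plastic shim plate, 12 thick (its x) x 46 wide (its y) x 72 mm tall (its z), about 60 g, all three alike. At the start it stands upright in the drawer's rack, thickness along the cabinet's x, its foot 14 mm above the table; with the drawer shut its centre is 78 mm behind the cabinet's front plane. Its upper part is free to be gripped across its 46 mm width.
- clamp: fixed aluminium clamp plate, 8 mm thick (shims stand on its top, 8 mm above the table), 210 x 100 mm. Origin on the table under the middle of the jaw's face as the jaw stands open; x points from the jaw to the frame (the way the jaw closes), z up.
- jaw (a joint): how far the red jaw is pushed towards the frame, m: 0 open (at the start), 0.026 at its hard stop. A return spring of 1 N at 0 to 2.3 N at the stop pushes it back open.
- jaw_face (a point): middle of the jaw's flat clamping face, 20 mm above the table; the face is 36 mm wide (clamp's y) and reaches from 9 to 40 mm above the table. Moves with the jaw.
- jaw_back (a point): middle of the flat back face of the jaw's upright push plate, 40 mm above the table, 30 mm behind the clamping face: the place to push, towards the clamp's +x. The plate is 36 mm wide, 12 mm thick, and reaches from 9 to 62 mm above the table. Behind it lie only two guide rails, 16 mm high over the table, 48 mm apart.
- frame_face (a point): middle of the wooden frame's near face, 20 mm above the table: the other side of the gap. The frame is fixed, 220 wide (y) x 180 mm (x), rails 28 mm, their top 36 mm above the table; its face is parallel to the jaw's face. The gap from jaw_face to frame_face is 29 to 48 mm with the jaw open and needs one or two shims.
- frame: the fixed wooden printing frame, 220 x 180 x 28 mm, origin under the middle of its near face, 8 mm above the table
- mixing_cup: bystander: white open cup, 66 mm across, 75 mm high, origin under its centre
- tape_roll: bystander: pale roll of tape lying flat, 90 mm across, 24 mm high, origin under its centre
- paint_bottle: bystander: orange bottle, 60 mm across, 150 mm high, origin under its centre
- paint_jar: bystander: green jar, 70 mm across, 80 mm high, origin under its centre
There are look-alikes about, which are no part of the job. Several things look just like the clamp: the one meant starts farthest from the robot's base.

How it is judged:
By the outcome, as a careful person would: the job done as asked, in the order asked, and still so for the second after the job is handed in, while the arm keeps its last pose, push and grip.
It also fails if it takes over 72 s, if anything falls off the work surface, if the arm or the gripper's body presses on something with over 40 N, if the wrist force passes 120 N, or if a joint passes its speed limit or range.

## Robot

A 6-joint arm with a two-finger parallel gripper is mounted at the origin on the work surface. World frame = base frame: x ahead of the robot, y to its left, z up, the work surface at z = 0. Lengths are in m, angles in degrees, forces in N, time in s.
With the tool pointing down it reaches from about 0.25 to 0.725 m from the base axis. Payload 9.7 kg.
Tool frame: the origin (TCP) lies at the very end of the fingers, on their centre line; the grasp point (between the pads) lies 19 mm behind it (bot.grip_depth is the distance from the TCP to the grasp point, in m); z points along the fingers, y is the direction in which the jaws open and shut (so a half turn about z gives the same grasp; the last joint's range is limited). The gripper opens to 85 mm and grips with 20 to 120 N. Pads are 22 mm wide; open, the fingers measure 114 mm over their backs; the gripper's body (76 mm by 85 mm) begins 54 mm behind the grasp point. The pads swing forward as they close: fully open they stand 13 mm farther back than shut.
Start: joints at [-71.562, 4.979, 10.078, 95.1, 0, 90], TCP at [0.174, -0.522, 0.231] pointing down, gripper open.
Joint ranges: [-179.16, 179.16], [-48.56, 103.87], [-65.8, 70.77], [-126.05, 130.52], [-82.76, 87.17], [-180, 180]. Speed limits (degrees/s): [127.2, 127.2, 147.25, 180, 180, 180].

## Interface

Orientations are given as [roll, pitch, yaw] about the fixed x, y, z axes, in that order (R = Rz(yaw) Ry(pitch) Rx(roll)).
In Python, from workcell import telemetry, optics, order, bot gives the robot as it stands. The module is installed in compiled form; this text tells all that it offers.
- The arm moves only by the shell command python3 -m inch 'ROWS' [FORCE]. ROWS is JSON, a list of rows, each a list of 7 numbers: the shift along the tool's x, y, z in m, then the turn, a rotation vector about the tool's x, y, z in rad, then the closure, from 0 (fully open) to 1 (shut). In form: [[tx, ty, tz, rx, ry, rz, grip], ...]. A call has 1 to 12 rows; each row is the pose to reach, as a shift and turn from the pose commanded when the call began, along the tool's axes at that moment; what a row does not reach only later rows make up. A row lasts 1/12 s, in which the tool goes at most 41.7 mm and 7.16 degrees, less where a joint would pass 70% of its speed; a pose out of reach is approached as far as the arm can. A call with a gripper value outside its range is refused whole. The fingers move at their own pace and stop on an object; FORCE is the grip in N (left out, the last holds). Time passes only in rows, so rows that repeat a pose let the fingers close. It gives the time, the measured TCP pose, the force and the opening at its end, in the units of the state.
- telemetry.get_obs(): the state, without advancing time (a new reading comes with each control period).
- optics.camera(name): name is "side" or "top"; returns (picture, depth): 420x560x3 uint8, red, green, blue; 420x560 float32, m along the optical axis (not along the pixel's ray), 0 where there is no reading.
- optics.camera_info(name): a dict with "camera_matrix" (3x3 intrinsics, pixels), "xyz" and "attitude" of the camera in the world. Camera axes: x right, y down, z forward; pixel columns grow to the right and rows downward; lengths in m; the calibration is good to about 2 mm. A picture is of the moment at which its call begins. camera_info takes no time and is no camera call.
- order.job_done(): hands the job in, once; it reports no verdict.
The state is a dict: "time": time; "q": joint angles; "qd": joint speeds; "joint_efforts": joint torques, N m; "ee_pos": TCP position; "tcp_rot": TCP orientation; "wrist_force": force on the tool from outside, world axes, zero at the start; "torque": the same for the moment, N m; "opening": finger opening in m.
Only numpy, scipy, OpenCV 4.12 (cv2) and the standard library are available. Lean on these libraries where they do the work, as an engineer would, in place of code of your own. Each camera call takes 0.05 s, during which the arm holds its last target. There are 200 camera calls.

## Working session

There is one attempt and no reset: what is moved stays moved. The work goes in short steps, Python scripts to look and compute and a shell command to move; the robot and the scene stay as the last step left them, time stands still between calls to the robot, and variables do not carry over. Pictures are saved under pics/ and viewed, about 8 in all and at most 12, crops included, and the job is handed in when it is done.

```bash
mkdir -p pics; cat > h.py <<'E'
import numpy as np, cv2
from scipy.spatial.transform import Rotation as R
from workcell import telemetry, optics, order, bot
def cam(n):
    p,d=optics.camera(n); i=optics.camera_info(n); return p,d,i
def rot(i):
    a=np.array(i["attitude"],float)
    return a if a.shape==(3,3) else R.from_euler('xyz',a,degrees=True).as_matrix()
def cloud(d,i):
    K=np.array(i["camera_matrix"]);v,u=np.mgrid[:d.shape[0],:d.shape[1]]
    c=np.stack([(u-K[0,2])/K[0,0]*d,(v-K[1,2])/K[1,1]*d,d],-1)
    return c@rot(i).T+np.array(i["xyz"])
def ray(u,v,z,i):
    K=np.array(i["camera_matrix"]);r=rot(i)@[(u-K[0,2])/K[0,0],(v-K[1,2])/K[1,1],1];o=np.array(i["xyz"])
    return o+r*(z-o[2])/r[2]
def save(n,p): cv2.imwrite(f"pics/{n}.png",cv2.cvtColor(p,cv2.COLOR_RGB2BGR))
E
python3 - <<'E'
from h import *
o=telemetry.get_obs();print(o)
for n in("top","side"):
    p,d,i=cam(n);print(n,i);save(n+"0",p);np.savez(n+"0.npz",p=p,d=d)
E
```

```text
{'time': 0.0, 'q': array([-7.15625761e+01,  5.01068807e+00,  1.00330001e+01,  9.51010483e+01,
        1.74528289e-03,  8.99998819e+01]), 'qd': array([-0.05117729,  0.01982853, -0.09110603, -0.05760465, -0.05382593,
       -0.07714391]), 'joint_efforts': array([-4.04311795e-04, -5.20390284e+01,  4.64799392e+01,  1.63260510e-02,
       -1.04722099e-04,  2.57082070e-05]), 'ee_pos': array([ 0.17387701, -0.52152847,  0.23057402]), 'tcp_rot': array([-1.79921264e+02, -1.74544356e-03,  1.84375396e+01]), 'wrist_force': array([-0.96182411, -0.35547067, -1.05167573]), 'torque': array([ 0.03693416, -0.00304043,  0.02100567]), 'opening': 0.08545556152226332}
top {'camera_matrix': array([[386.77074229,   0.        , 281.67578861],
       [  0.        , 386.77074229, 216.41416152],
       [  0.        ,   0.        ,   1.        ]]), 'xyz': array([0.37524481, 0.00824149, 1.23888673]), 'attitude': array([-174.41146141,    0.75212396,  -90.10492023])}
side {'camera_matrix': array([[471.50578137,   0.        , 277.86354275],
       [  0.        , 471.50578137, 201.72403202],
       [  0.        ,   0.        ,   1.        ]]), 'xyz': array([ 0.09894198, -0.91311018,  1.29655484]), 'attitude': array([-139.66170839,   -0.77398502,  -21.08501642])}
```

View pics/top0.png

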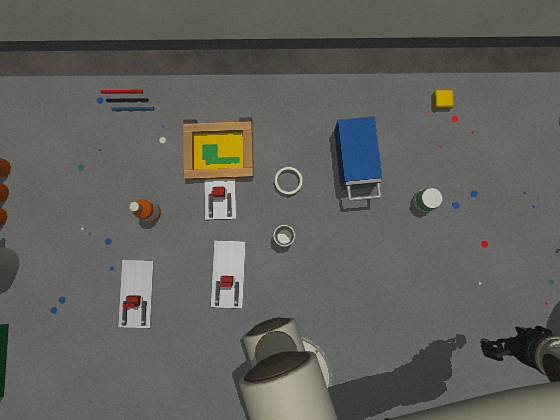

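View pics/side0.png

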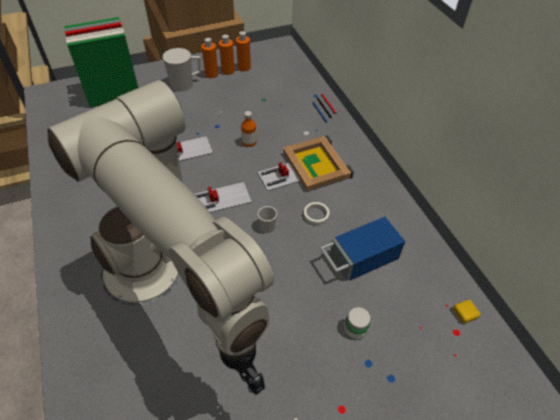

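The three clamps in the top view are at (219,200), (228,275) and (135,295). The first is farthest from the base and stands against the frame, so it fits the description. I'll enlarge it to confirm, and measure the cabinet, jaw and frame.

```bash
python3 - <<'E'
from h import *
z=np.load("top0.npz");p,d=z["p"],z["d"];i=optics.camera_info("top")
hsv=cv2.cvtColor(p,cv2.COLOR_RGB2HSV);P=cloud(d,i)
H,S,V=[hsv[...,k].astype(int) for k in range(3)]
def roi(m,u0,v0,u1,v1):
    q=np.zeros_like(m);q[v0:v1,u0:u1]=m[v0:v1,u0:u1];return q
b=roi((H>100)&(H<125)&(S>120),320,100,400,195)
c=b&(P[...,2]>.085)
def rect(m,z,name):
    v,u=np.nonzero(m);pts=np.array([ray(a,e,z,i)[:2] for a,e in zip(u,v)],np.float32)
    r=cv2.minAreaRect(pts);print(name,m.sum(),r,"\n",cv2.boxPoints(r).round(4).tolist(),"medz",np.median(P[m][:,2]))
rect(c,.1,"cab")
red=roi(((H<6)|(H>174))&(S>150)&(V>60),205,180,235,225)
rect(red,.04,"red")
t=red&(P[...,2]>.053);rect(t,.062,"redtop")
wood=roi((H>8)&(H<20)&(S>70)&(V>90),175,112,262,190)
rect(wood,.036,"wood")
alu=roi((S<30)&(V>150),200,178,240,225);rect(alu,.008,"alu")
h=roi((S<40)&(P[...,2]>.07)&(P[...,2]<.1),335,180,395,205);rect(h,.085,"handle")
a=cv2.resize(p[110:225,170:270],None,fx=4,fy=4,interpolation=cv2.INTER_CUBIC)
e=cv2.resize(p[110:225,310:400],None,fx=4,fy=4,interpolation=cv2.INTER_CUBIC)
save("crop1",np.hstack([a,e]))
for n,(u,v) in dict(cup=(284,236),tape=(288,181),bottle=(140,208),jar=(430,198)).items(): print(n,P[v,u])
E
```

```text
cab 2294 ((0.6918061375617981, -0.20935507118701935), (0.18871593475341797, 0.11379238218069077), 5.47212553024292) 
 [[0.5924999713897705, -0.16169999539852142], [0.6032999753952026, -0.2750000059604645], [0.7911999821662903, -0.25699999928474426], [0.7803000211715698, -0.1437000036239624]] medz 0.09891079258111735
red 92 ((0.5750452876091003, 0.22365985810756683), (0.037725478410720825, 0.02225036546587944), 89.77703857421875) 
 [[0.5637999773025513, 0.20479999482631683], [0.5860999822616577, 0.20479999482631683], [0.5861999988555908, 0.24250000715255737], [0.5640000104904175, 0.2425999939441681]] medz 0.04159892856983527
redtop 43 ((0.5651453137397766, 0.2227412611246109), (0.031012918800115585, 0.009351367130875587), 89.77722930908203) 
 [[0.5604000091552734, 0.20730000734329224], [0.5698000192642212, 0.20720000565052032], [0.5698999762535095, 0.23819999396800995], [0.5605000257492065, 0.23829999566078186]] medz 0.06034134040254524
wood 1869 ((0.7087970972061157, 0.22771555185317993), (0.17987413704395294, 0.2221691906452179), 1.8925771713256836) 
 [[0.6151999831199646, 0.3357999
[... 274 characters left out ...]
813) 
 [[0.48809999227523804, 0.26989999413490295], [0.48980000615119934, 0.17319999635219574], [0.6128000020980835, 0.1754000037908554], [0.6111000180244446, 0.2721000015735626]] medz 0.006876797614443153
handle 339 ((0.5689277052879333, -0.2221394032239914), (0.06009552627801895, 0.11240696161985397), 4.585350513458252) 
 [[0.534500002861023, -0.16850000619888306], [0.5435000061988831, -0.28060001134872437], [0.6033999919891357, -0.2757999897003174], [0.5943999886512756, -0.16369999945163727]] medz 0.08938898079556323
cup [0.43315842 0.01690941 0.00642083]
tape [6.11972886e-01 3.53484540e-03 7.72935625e-05]
bottle [0.50973454 0.43406553 0.12882497]
jar [ 0.54300512 -0.42338382  0.07977392]
```

View pics/crop1.png

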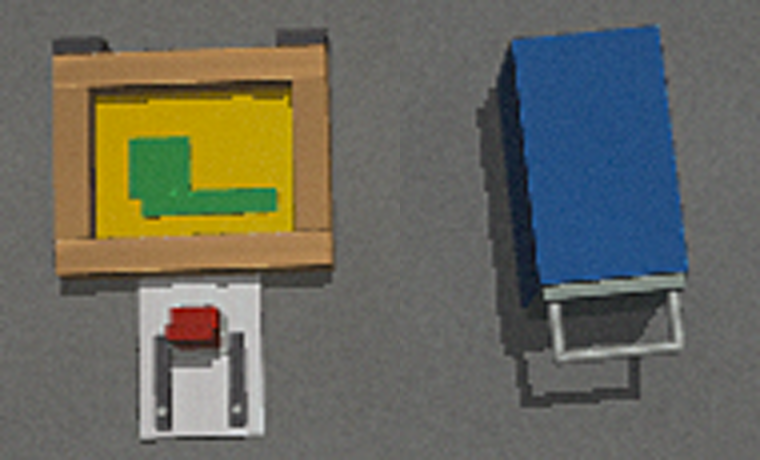

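The crop shows the chosen clamp against the wooden frame, with its red jaw at about (218,191) in the full picture. The cabinet's bar handle is at about (363,198). The gap is about 31 mm, so one shim should do. Next I'll work out the first approach.

```bash
cat >> h.py <<'E'
def to(x,y,z,yaw):
    o=telemetry.get_obs();Rc=R.from_euler('xyz',o["tcp_rot"],degrees=True)
    T=R.from_euler('xyz',[180,0,yaw],degrees=True)
    print("shift",Rc.inv().apply(np.array([x,y,z])-o["ee_pos"]).round(4),"rot",(Rc.inv()*T).as_rotvec().round(4))
E
python3 - <<'E'
from h import *
to(.5626,-.2212,.16,5.5)
E
```

```text
shift [ 0.4638 -0.1619  0.0708] rot [-1.200e-03  1.000e-04  2.258e-01]
```

```bash
python3 -m inch '[[0.46,-0.162,0.071,0,0,0.226,1],[0.464,-0.162,0.071,0,0,0.226,1],[0.464,-0.162,0.071,0,0,0.226,1],[0.464,-0.162,0.071,0,0,0.226,1],[0.464,-0.162,0.071,0,0,0.226,1],[0.464,-0.162,0.071,0,0,0.226,1],[0.464,-0.162,0.071,0,0,0.226,1],[0.464,-0.162,0.071,0,0,0.226,1],[0.464,-0.162,0.071,0,0,0.226,1],[0.464,-0.162,0.071,0,0,0.226,1],[0.464,-0.162,0.071,0,0,0.226,1],[0.464,-0.162,0.071,0,0,0.226,1]]' 60
python3 - <<'E'
from h import *
to(.5626,-.2212,.16,5.5)
E
```

```text
time: 1.1
ee_pos: [0.5642, -0.2196, 0.1597]
tcp_rot: [-180.0, 0.0, 5.5]
wrist_force: [-0.0, -0.8, 0.5]
opening: 0.0003
shift [-0.0017  0.0014 -0.0003] rot [-0.0001  0.0004 -0.    ]
```

```bash
python3 - <<'E'
from h import *
p,d,i=cam("side")
save("s1",cv2.resize(p[170:310,270:430],None,fx=4,fy=4,interpolation=cv2.INTER_CUBIC))
K=np.array(i["camera_matrix"]);
for n,P in dict(tcp=telemetry.get_obs()["ee_pos"],bar=[.544,-.223,.085],edge=[.598,-.218,.1],barL=[.548,-.178,.085],down=[.5626,-.2212,.085]).items():
    c=rot(i).T@(np.array(P)-i["xyz"]);u=K@c/c[2];print(n,((u[:2]-[270,170])*4).round(1))
E
```

```text
tcp [262.3 280.4]
bar [228.  352.3]
edge [290.8 315.6]
barL [208.3 305.5]
down [248.9 343.3]
```

View pics/s1.png

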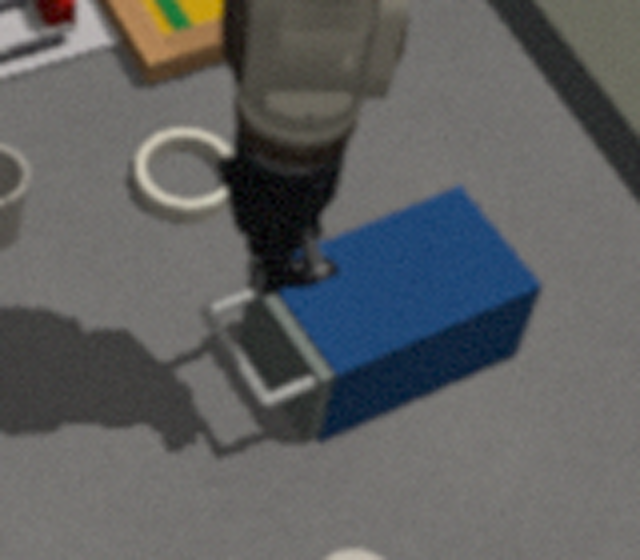

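The bar shows from (208,308) to (268,398) in the crop. It sits slightly to the right of my projection, so I'll check it by depth and rays from this view.

```bash
python3 - <<'E'
from h import *
z=np.load("side0.npz");p,d=z["p"],z["d"];i=optics.camera_info("side")
for n,u,v,zz in (("barA",208,308,.085),("barB",268,398,.085),("cornFR",333,378,.1),("cornBR",540,288,.1),("cornBL",462,187,.1)):
    print(n,ray(270+u/4-.4,170+v/4-.4,zz,i).round(4))
P=cloud(d,i);hsv=cv2.cvtColor(p,cv2.COLOR_RGB2HSV).astype(int)
m=(hsv[...,0]>100)&(hsv[...,0]<125)&(hsv[...,1]>120)&(P[...,2]>.09);m[:200]=0;m[:,:320]=0
v,u=np.nonzero(m);pts=np.array([ray(a,b,.1,i)[:2] for a,b in zip(u,v)],np.float32)
r=cv2.minAreaRect(pts);print(r,cv2.boxPoints(r).round(4).tolist())
z=np.load("top0.npz");i=optics.camera_info("top")
for u,v in((555-400,357),(683-400,350)): print("topbar",ray(310+u/4-.4,110+v/4-.4,.085,i).round(4))
E
```

```text
barA [ 0.5463 -0.1782  0.085 ]
barB [ 0.5544 -0.2691  0.085 ]
cornFR [ 0.6022 -0.2784  0.1   ]
cornBR [ 0.7915 -0.2611  0.1   ]
cornBL [ 0.7845 -0.151   0.1   ]
((0.672929048538208, -0.38739028573036194), (0.49295568466186523, 0.20319493114948273), 83.05697631835938) [[0.5422999858856201, -0.6197999715805054], [0.7440000176429749, -0.6442999839782715], [0.803600013256073, -0.1550000011920929], [0.6018999814987183, -0.13040000200271606]]
topbar [ 0.5406 -0.1772  0.085 ]
topbar [ 0.5455 -0.2732  0.085 ]
```

The top view puts the bar's centre at x=0.543 and the side view at 0.550, so I'll use about 0.5465. The middle of the clear space behind it is then x≈0.570.

```bash
python3 -m inch '[[0.0055,0.002,0,0,0,0,1],[0.0055,0.002,0.03,0,0,0,1],[0.0055,0.002,0.05,0,0,0,1],[0.0055,0.002,0.07,0,0,0,1],[0.0055,0.002,0.085,0,0,0,1],[0.0055,0.002,0.097,0,0,0,1],[0.0055,0.002,0.097,0,0,0,1],[0.0055,0.002,0.097,0,0,0,1]]'
```

```text
time: 1.82
ee_pos: [0.5681, -0.2233, 0.0633]
tcp_rot: [-180.0, 0.0, 5.4]
wrist_force: [0.3, -0.3, 0.1]
opening: 0.0002
```

```bash
python3 -m inch '[[-0.008,0,0,0,0,0,1],[-0.016,0,0,0,0,0,1],[-0.028,0,0,0,0,0,1],[-0.042,0,0,0,0,0,1],[-0.056,0,0,0,0,0,1],[-0.07,0,0,0,0,0,1],[-0.084,0,0,0,0,0,1],[-0.098,0,0,0,0,0,1],[-0.110,0,0,0,0,0,1],[-0.12,0,0,0,0,0,1],[-0.13,0,0,0,0,0,1],[-0.136,0,0,0,0,0,1]]'; python3 -m inch '[[-0.003,0,0,0,0,0,1],[-0.006,0,0,0,0,0,1],[-0.008,0,0,0,0,0,1],[-0.010,0,0,0,0,0,1],[-0.010,0,0,0,0,0,1]]'
```

```text
time: 2.82
ee_pos: [0.4323, -0.2361, 0.064]
tcp_rot: [180.0, -0.0, 5.5]
wrist_force: [2.0, -0.3, 1.8]
opening: 0.0001
time: 3.23
ee_pos: [0.4233, -0.2368, 0.0633]
tcp_rot: [-180.0, -0.0, 5.5]
wrist_force: [1.5, 0.3, 0.9]
opening: -0.0001
```

```bash
python3 -m inch '[[-0.002,0,0,0,0,0,1],[-0.004,0,0,0,0,0,1],[-0.006,0,0,0,0,0,1],[-0.006,0,0,0,0,0,1]]';python3 -m inch '[[-0.002,0,0,0,0,0,1],[-0.003,0,0,0,0,0,1],[-0.003,0,0,0,0,0,1]]'
```

```text
time: 3.57
ee_pos: [0.4228, -0.2369, 0.0637]
tcp_rot: [-180.0, -0.7, 5.6]
wrist_force: [33.2, 3.9, -13.4]
opening: -0.0
time: 3.82
ee_pos: [0.4227, -0.2369, 0.0639]
tcp_rot: [-180.0, -1.0, 5.7]
wrist_force: [49.9, 7.2, -21.3]
opening: 0.0001
```

The force jumped to 50 N, so the drawer is at its stop. I'll relax, lift clear and look at the shims.

```bash
python3 -m inch '[[0.011,0,0,0,0,0,1],[0.016,0,0,0,0,0,1],[0.016,0,0,0,0,0,1],[0.016,0,-0.035,0,0,0,1],[0.016,0,-0.07,0,0,0,1],[0.016,0,-0.11,0,0,0,1],[0.016,0,-0.15,0,0,0,1],[-0.02,-0.03,-0.17,0,0,0,1],[-0.05,-0.06,-0.17,0,0,0,1],[-0.08,-0.1,-0.17,0,0,0,0],[-0.09,-0.13,-0.17,0,0,0,0],[-0.09,-0.13,-0.17,0,0,0,0]]'
python3 - <<'E'
from h import *
for n in("top","side"):
    p,d,i=cam(n);np.savez(n+"1.npz",p=p,d=d)
    hsv=cv2.cvtColor(p,cv2.COLOR_RGB2HSV).astype(int);P=cloud(d,i)
    m=(hsv[...,0]<22)&(hsv[...,0]>3)&(hsv[...,1]>140)&(hsv[...,2]>80)&(abs(P[...,0]-.5)<.12)&(abs(P[...,1]+.22)<.08)
    k,l,s,c=cv2.connectedComponentsWithStats(m.astype(np.uint8))
    for j in range(1,k):
        if s[j,4]>15:
            v,u=np.nonzero(l==j);pts=np.array([ray(a,b,.086,i)[:2] for a,b in zip(u,v)],np.float32)
            print(n,s[j],cv2.minAreaRect(pts))
    if n=="top": a=cv2.resize(p[160:280,300:430],None,fx=3,fy=3,interpolation=cv2.INTER_CUBIC)
    else:
        K=np.array(i["camera_matrix"]);c=rot(i).T@(np.array([.48,-.23,.08])-i["xyz"]);u,v=(K@c/c[2])[:2].astype(int)
        print(u,v);b=cv2.resize(p[v-60:v+60,u-65:u+65],None,fx=3,fy=3,interpolation=cv2.INTER_CUBIC)
save("shims",np.hstack([a,b]))
E
```

```text
time: 4.82
ee_pos: [0.3086, -0.1141, 0.234]
tcp_rot: [-180.0, 0.0, 5.5]
wrist_force: [0.2, 0.2, 0.3]
opening: 0.0356
top [357 198  16   5  64] ((0.536785900592804, -0.22535951435565948), (0.011606357991695404, 0.0462556891143322), 6.97952938079834)
top [358 206  16   5  63] ((0.5122870802879333, -0.22783353924751282), (0.011621597222983837, 0.04606878384947777), 6.191755294799805)
top [359 214  16   5  62] ((0.4881974756717682, -0.23006337881088257), (0.011573937721550465, 0.04557580128312111), 6.194510459899902)
side [308 254  24  26 362] ((0.5094963908195496, -0.24268099665641785), (0.07731352746486664, 0.0688573569059372), 4.950258255004883)
308 267
```

View pics/shims.png

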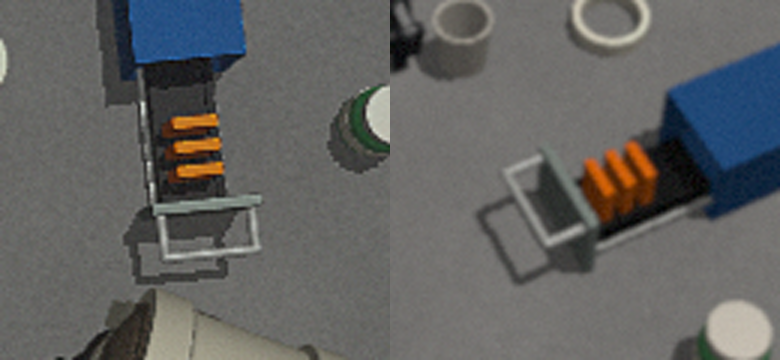

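The drawer is fully open, with three upright shims at about rows 200, 208 and 216 in the top picture. Shim0 is the nearest, at (0.489, -0.230), with a yaw of about 5.5 to 6 degrees.

```bash
python3 - <<'E'
from h import *
to(.4893,-.2297,.15,5.7)
E
```

```text
shift [0.1661 0.1304 0.084 ] rot [ 0.0009 -0.0011 -0.002 ]
```

```bash
python3 -m inch '[[0.04,0.03,0,0,0,0,0.25],[0.075,0.055,0,0,0,0,0.25],[0.11,0.085,0.02,0,0,0,0.25],[0.14,0.11,0.04,0,0,0,0.25],[0.166,0.13,0.06,0,0,-0.002,0.25],[0.166,0.13,0.084,0,0,-0.002,0.25],[0.166,0.13,0.084,0,0,-0.002,0.25],[0.166,0.13,0.084,0,0,-0.002,0.25],[0.166,0.13,0.084,0,0,-0.002,0.25]]'
python3 - <<'E'
from h import *
to(.4893,-.2297,.05,5.7)
E
```

```text
time: 5.67
ee_pos: [0.4895, -0.2308, 0.1496]
tcp_rot: [-180.0, 0.0, 5.6]
wrist_force: [0.0, -0.1, 0.6]
opening: 0.0638
shift [-0.0001 -0.0011  0.0996] rot [-0.0003  0.0009 -0.0022]
```

```bash
python3 -m inch '[[0,-0.001,0.03,0,0,0,0.25],[0,-0.001,0.055,0,0,0,0.25],[0,-0.001,0.075,0,0,0,0.25],[0,-0.001,0.09,0,0,0,0.25],[0,-0.001,0.0985,0,0,0,0.25],[0,-0.001,0.0985,0,0,0,0.25],[0,-0.001,0.0985,0,0,0,0.6],[0,-0.001,0.0985,0,0,0,0.6],[0,-0.001,0.0985,0,0,0,0.6],[0,-0.001,0.0985,0,0,0,0.6]]' 40
```

```text
time: 6.5
ee_pos: [0.4908, -0.2298, 0.0529]
tcp_rot: [179.9, -0.2, 5.6]
wrist_force: [-0.9, 1.3, 7.4]
opening: 0.045
```

The shim is gripped: the opening is 45 mm on its 46 mm width. Now I'll lift.

```bash
python3 -m inch '[[0,0,-0.01,0,0,0,0.6],[0,0,-0.025,0,0,0,0.6],[0,0,-0.045,0,0,0,0.6],[0,0,-0.07,0,0,0,0.6],[0,0,-0.1,0,0,0,0.6],[0,0,-0.13,0,0,0,0.6],[0,0,-0.15,0,0,0,0.6],[0,0,-0.15,0,0,0,0.6],[0,0,-0.15,0,0,0,0.6]]'
python3 - <<'E'
from h import *
for n in ("top","side"):
    i=optics.camera_info(n);p=np.load(n+"1.npz")["p"]
    K=np.array(i["camera_matrix"]);c=rot(i).T@(np.array([.59,.22,.04])-i["xyz"]);u,v=(K@c/c[2])[:2].astype(int);print(n,u-40,v-40)
    a=cv2.resize(p[v-40:v+40,u-40:u+40],None,fx=5,fy=5,interpolation=cv2.INTER_CUBIC);L=a if n=="top" else np.hstack([L,a])
save("gap",L)
o=telemetry.get_obs();print(o["opening"],o["wrist_force"])
to(.603,.224,.2,1.7)
E
```

```text
time: 7.25
ee_pos: [0.4904, -0.2296, 0.2027]
tcp_rot: [179.9, -0.1, 5.6]
wrist_force: [-0.0, -0.2, -1.5]
opening: 0.0454
top 179 145
side 246 127
0.04536485626144388 [-0.04315201 -0.24726279 -1.48543917]
shift [ 0.1563 -0.4405  0.0024] rot [ 0.0014 -0.0026  0.0681]
```

View pics/gap.png

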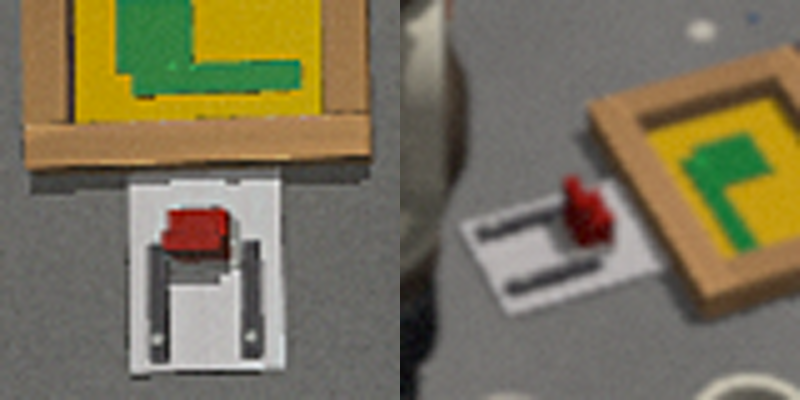

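The crop shows the jaw's top face starting near row 210, and the frame edge near row 166 at the same column. The frame's near face is visible below its top edge, which affects the gap estimate. I'll measure it properly from intensity and depth profiles.

```bash
python3 - <<'E'
from h import *
p,d=np.load("top1.npz")["p"],np.load("top1.npz")["d"];i=optics.camera_info("top");P=cloud(d,i)
for u in (217,220):
  for v in range(170,200): print(u,v,p[v,u],P[v,u].round(4),"x@.036 %.4f @.008 %.4f"%(ray(u,v,.036,i)[0],ray(u,v,.008,i)[0])) if u==217 or 186<=v else 0
p,d=np.load("side1.npz")["p"],np.load("side1.npz")["d"];i=optics.camera_info("side");P=cloud(d,i)
hsv=cv2.cvtColor(p,cv2.COLOR_RGB2HSV).astype(int)
red=((hsv[...,0]<6)|(hsv[...,0]>174))&(hsv[...,1]>130);red[:,:270]=0;red[:155]=0;red[190:]=0;red[:,300:]=0
q=P[red];t=q[abs(q[:,2]-.040)<.004];print("jaw z=.04 top x range",np.percentile(t[:,0],[0,5,50,95,100]),t[:,1].min(),t[:,1].max(),len(t))
wood=(hsv[...,0]>8)&(hsv[...,0]<20)&(hsv[...,1]>70);q=P[wood];q=q[(abs(q[:,1]-.223)<.03)&(q[:,0]<.66)&(q[:,0]>.55)]
print(q[q[:,0].argsort()][:25].round(4).tolist())
E
```

```text
217 170 [173 127  88] [0.6424 0.2293 0.0318] x@.036 0.6414 @.008 0.6476
217 171 [166 126  78] [0.6383 0.2286 0.0354] x@.036 0.6382 @.008 0.6443
217 172 [158 120  75] [0.6356 0.229  0.033 ] x@.036 0.6350 @.008 0.6410
217 173 [161 119  76] [0.6313 0.228  0.038 ] x@.036 0.6318 @.008 0.6377
217 174 [163 125  79] [0.6293 0.229  0.0326] x@.036 0.6286 @.008 0.6345
217 175 [174 129  84] [0.6256 0.2286 0.0346] x@.036 0.6253 @.008 0.6312
217 176 [177 134  85] [0.6221 0.2283 0.036 ] x@.036 0.6221 @.008 0.6279
217 177 [89 69 41] [0.6195 0.2287 0.0332] x@.036 0.6189 @.008 0.6246
217 178 [64 50 35] [0.6192 0.2314 0.0186] x@.036 0.6157 @.008 0.6213
217 179 [96 89 88] [0.6188 0.2339 0.0042] x@.036 0.6125 @.008 0.6180
217 180 [108 106 106] [0.6155 0.2339 0.0039] x@.036 0.6093 @.008 0.6147
217 181 [202 199 199] [0.6121 0.2337 0.0049] x@.036 0.6061 @.008 0.6115
217 182 [188 187 184] [0.6079 0.2329 0.0093] x@.036 0.6029 @.008 0.6082
217 183 [189 187 184] [0.6045 0.2326 0.0104] x@.036 0.5997 @.008 0.6049
217 184 [189 189 186] [0.6024 0.2338 0.0037] x@.036 0.5965 @.008 0.6016
217 185 [188 191 188] [0.599 
[... 2096 characters left out ...]
72409 0.58892549] 0.20420531510660211 0.2353710985719828 24
[[0.6174, 0.2352, 0.0249], [0.6187, 0.2007, 0.0414], [0.6189, 0.2298, 0.0348], [0.619, 0.2487, 0.0223], [0.6194, 0.24, 0.0251], [0.6197, 0.2522, 0.0402], [0.6197, 0.211, 0.0257], [0.6203, 0.2435, 0.0375], [0.6211, 0.2352, 0.0343], [0.6213, 0.2044, 0.0208], [0.6214, 0.2252, 0.0277], [0.6215, 0.206, 0.03], [0.6215, 0.235, 0.0236], [0.6217, 0.2163, 0.0307], [0.6221, 0.1963, 0.0176], [0.6222, 0.2275, 0.0305], [0.6225, 0.1989, 0.0312], [0.6225, 0.2077, 0.0226], [0.6225, 0.1984, 0.0263], [0.6226, 0.2188, 0.0334], [0.6226, 0.2475, 0.0223], [0.6227, 0.2483, 0.0268], [0.6228, 0.2374, 0.0155], [0.6228, 0.2173, 0.0132], [0.6238, 0.23, 0.0169]]
```

The frame face is at x≈0.620 and the jaw face at x≈0.5885, so the gap is about 31.5 mm. One shim leaves about 19.5 mm, less than the 26 mm travel, so one is enough. I'll carry it over.

```bash
python3 -m inch '[[0.01,-0.03,0,0,0,0.07,0.6],[0.025,-0.07,0,0,0,0.07,0.6],[0.04,-0.11,0,0,0,0.07,0.6],[0.055,-0.15,0,0,0,0.07,0.6],[0.07,-0.19,0,0,0,0.07,0.6],[0.085,-0.23,0,0,0,0.07,0.6],[0.1,-0.27,0,0,0,0.07,0.6],[0.115,-0.31,0,0,0,0.07,0.6],[0.13,-0.35,0,0,0,0.07,0.6],[0.145,-0.39,0,0,0,0.07,0.6],[0.161,-0.42,0,0,0,0.07,0.6],[0.161,-0.4405,0,0,0,0.07,0.6]]'
python3 - <<'E'
from h import *
p,d,i=cam("side");np.savez("side2.npz",p=p,d=d);P=cloud(d,i);o=telemetry.get_obs();e=o["ee_pos"];print(e,o["opening"])
hsv=cv2.cvtColor(p,cv2.COLOR_RGB2HSV).astype(int)
m=(hsv[...,0]>3)&(hsv[...,0]<22)&(hsv[...,1]>140)&(abs(P[...,0]-e[0])<.06)&(abs(P[...,1]-e[1])<.06)&(P[...,2]>.12)
q=P[m]-e;print(m.sum(),q.min(0),q.max(0),np.median(q,0))
to(.608,.2235,.0475,1.7)
E
```

```text
time: 8.25
ee_pos: [0.6042, 0.0658, 0.1993]
tcp_rot: [-178.3, 0.2, 5.5]
wrist_force: [1.1, -0.2, -1.1]
opening: 0.0451
[0.60481269 0.06589804 0.1991906 ] 0.04561301518015145
164 [-0.05256633 -0.05874686 -0.04049457] [0.01439441 0.03352599 0.29848306] [-0.00565209 -0.0036098   0.01012266]
shift [ 0.0187 -0.152   0.1562] rot [-0.0295  0.0038  0.066 ]
```

```bash
python3 -m inch '[[0.0187,-0.156,0,-0.03,0,0.066,0.6],[0.0187,-0.156,0,-0.03,0,0.066,0.6],[0.0187,-0.156,0,-0.03,0,0.066,0.6],[0.0187,-0.156,0,-0.03,0,0.066,0.6],[0.0187,-0.156,0,-0.03,0,0.066,0.6],[0.0187,-0.156,0,-0.03,0,0.066,0.6],[0.0187,-0.156,0,-0.03,0,0.066,0.6],[0.0187,-0.156,0,-0.03,0,0.066,0.6],[0.0187,-0.156,0,-0.03,0,0.066,0.6],[0.0187,-0.156,0,-0.03,0,0.066,0.6]]'
python3 - <<'E'
from h import *
to(.608,.2235,.0475,1.7);o=telemetry.get_obs();e=o["ee_pos"];print(o["qd"].round(1))
p,d,i=cam("side")
K=np.array(i["camera_matrix"]);c=rot(i).T@(e+[0,0,-.01]-i["xyz"]);u,v=(K@c/c[2])[:2].astype(int)
save("held",cv2.resize(p[v-50:v+50,u-60:u+60],None,fx=5,fy=5,interpolation=cv2.INTER_CUBIC));print(u,v)
for dz in (-.039,.0):
  for dx in(-.006,.006):
    c=rot(i).T@(e+[dx,-.023,dz]-i["xyz"]);w=(K@c/c[2])[:2];print(dx,dz,((w-[u-60,v-50])*5).round())
E
```

```text
time: 9.13
ee_pos: [0.6223, 0.0721, 0.2052]
tcp_rot: [-178.2, 0.2, 5.9]
wrist_force: [-0.3, 0.1, -0.6]
opening: 0.0455
shift [ 0.0017 -0.1472  0.1623] rot [-0.0306  0.0041  0.0726]
[-0.   0.5  0.8  0.2 -0.1  0. ]
313 162
-0.006 -0.039 [307. 308.]
0.006 -0.039 [324. 303.]
-0.006 0.0 [311. 266.]
0.006 0.0 [328. 262.]
```

View pics/held.png

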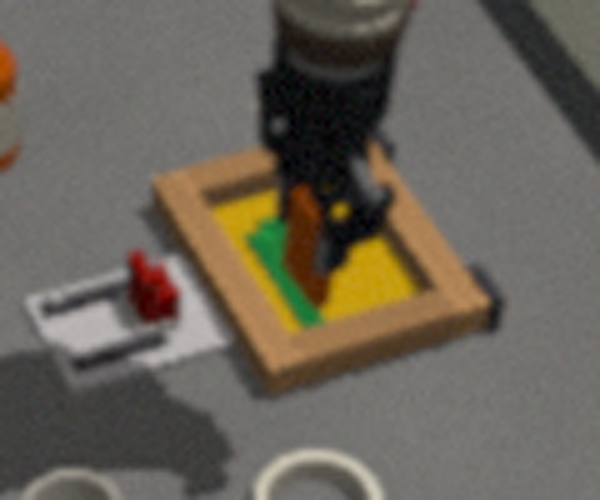

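The shim is held upright, its foot at (315,305) in the crop as predicted, but the arm stopped short. I'll check the joints.

```bash
python3 - <<'E'
from h import *
o=telemetry.get_obs();print(o["q"].round(1),o["ee_pos"],o["tcp_rot"],np.hypot(*o["ee_pos"][:2]))
E
```

```text
[  5.8  15.5  19.2  93.9   1.8 179.9] [0.62232454 0.07206268 0.2052537 ] [-1.78242415e+02  1.70132435e-01  5.86392793e+00] 0.6264829275845523
```

Joint 6 is at its 180° limit. A half turn of the tool gives the same grasp, so I'll turn back about the tool's z.

```bash
python3 -m inch '[[0,0,0,0,0,-0.12,0.6],[0,0,0,0,0,-0.24,0.6],[0,0,0,0,0,-0.36,0.6],[0,0,0,0,0,-0.48,0.6],[0,0,0,0,0,-0.6,0.6],[0,0,0,0,0,-0.72,0.6],[0,0,0,0,0,-0.84,0.6],[0,0,0,0,0,-0.96,0.6],[0,0,0,0,0,-1.08,0.6],[0,0,0,0,0,-1.2,0.6],[0,0,0,0,0,-1.32,0.6],[0,0,0,0,0,-1.44,0.6]]'
python3 - <<'E'
from h import *
to(.608,.2235,.2,181.7);print(telemetry.get_obs()["q"].round(1))
E
```

```text
time: 10.18
ee_pos: [0.6222, 0.0721, 0.2052]
tcp_rot: [-179.6, -1.7, 88.7]
wrist_force: [0.6, -0.3, -0.6]
opening: 0.0451
shift [ 0.1508 -0.0176  0.0099] rot [ 0.0192 -0.0287 -1.6229]
[ 5.8 15.5 19.2 93.9  1.8 97.1]
```

```bash
python3 -m inch '[[0.012,0,0,0,0,-0.12,0.6],[0.025,-0.001,0.001,0,0,-0.24,0.6],[0.037,-0.003,0.002,0,0,-0.36,0.6],[0.05,-0.005,0.003,0,0,-0.48,0.6],[0.062,-0.007,0.004,0.01,-0.01,-0.6,0.6],[0.075,-0.009,0.005,0.01,-0.01,-0.72,0.6],[0.09,-0.01,0.006,0.01,-0.01,-0.84,0.6],[0.105,-0.012,0.007,0.01,-0.015,-0.96,0.6],[0.12,-0.013,0.008,0.01,-0.015,-1.08,0.6],[0.135,-0.015,0.009,0.015,-0.02,-1.2,0.6],[0.15,-0.017,0.01,0.015,-0.02,-1.32,0.6],[0.151,-0.0175,0.01,0.015,-0.025,-1.44,0.6]]'
python3 - <<'E'
from h import *
to(.608,.2235,.12,181.7);print(telemetry.get_obs()["q"].round(1))
E
```

```text
time: 11.18
ee_pos: [0.6087, 0.226, 0.1994]
tcp_rot: [179.8, -0.2, 171.3]
wrist_force: [0.8, -0.2, -0.6]
opening: 0.0454
shift [ 0.     -0.0028  0.0794] rot [ 0.0041 -0.0029 -0.1812]
[20.2 18.7 22.5 93.9  0.3 28.9]
```

```bash
python3 -m inch '[[0,-0.0015,0.03,0.004,-0.003,-0.1,0.6],[0,-0.0025,0.06,0.004,-0.003,-0.181,0.6],[0,-0.0025,0.079,0.004,-0.003,-0.181,0.6],[0,-0.0025,0.079,0.004,-0.003,-0.181,0.6],[0,-0.0025,0.079,0.004,-0.003,-0.181,0.6],[0,-0.0025,0.079,0.004,-0.003,-0.181,0.6]]'
python3 - <<'E'
from h import *
to(.608,.2235,.05,181.7)
p,d,i=cam("side");o=telemetry.get_obs();e=o["ee_pos"]
K=np.array(i["camera_matrix"]);c=rot(i).T@(e+[0,0,-.04]-i["xyz"]);u,v=(K@c/c[2])[:2].astype(int)
save("over",cv2.resize(p[v-40:v+40,u-50:u+50],None,fx=7,fy=7,interpolation=cv2.INTER_CUBIC))
for n,P in dict(footnear=e+[-.006,-.023,-.039],footfar=e+[.006,-.023,-.039]).items():
    c=rot(i).T@(P-i["xyz"]);w=(K@c/c[2])[:2];print(n,((w-[u-50,v-40])*7).round())
E
```

```text
time: 11.68
ee_pos: [0.609, 0.2217, 0.1226]
tcp_rot: [180.0, 0.1, -178.8]
wrist_force: [-0.1, 0.0, -0.1]
opening: 0.0452
shift [0.0012 0.0018 0.0726] rot [ 0.0002  0.0023 -0.0084]
footnear [362. 316.]
footfar [384. 311.]
```

View pics/over.png

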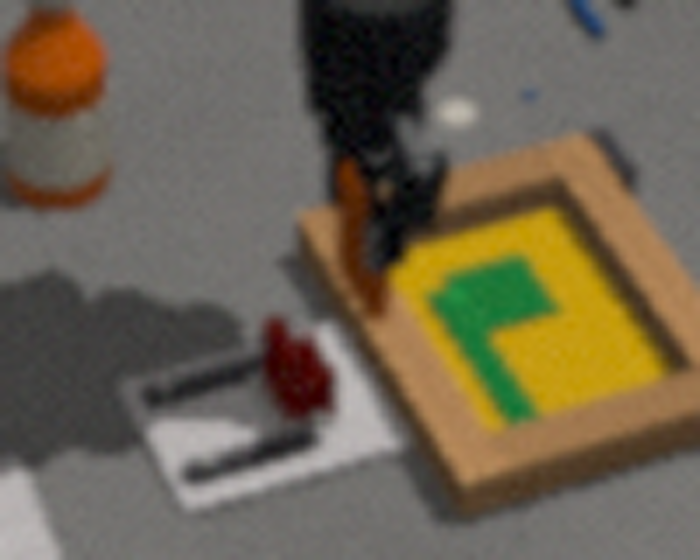

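The foot is at (373,313), as predicted. I'll lower it in stages.

```bash
python3 -m inch '[[0.001,0.0018,0.02,0,0.002,-0.008,0.6],[0.001,0.0018,0.04,0,0.002,-0.008,0.6],[0.001,0.0018,0.055,0,0.002,-0.008,0.6],[0.001,0.0018,0.066,0,0.002,-0.008,0.6],[0.001,0.0018,0.07,0,0.002,-0.008,0.6],[0.001,0.0018,0.07,0,0.002,-0.008,0.6]]' && python3 -m inch '[[0,0,0.002,0,0,0,0.6],[0,0,0.004,0,0,0,0.6],[0,0,0.004,0,0,0,0.6]]'
```

```text
time: 12.23
ee_pos: [0.6076, 0.2233, 0.051]
tcp_rot: [-180.0, -0.1, -178.3]
wrist_force: [1.0, -0.7, -0.9]
opening: 0.0453
time: 12.48
ee_pos: [0.6079, 0.2235, 0.0475]
tcp_rot: [-180.0, -0.0, -178.3]
wrist_force: [0.4, -0.9, -0.8]
opening: 0.045
```

Now about 1 mm lower to feel contact, then release.

```bash
python3 -m inch '[[0,0,0.001,0,0,0,0.6],[0,0,0.0015,0,0,0,0.6],[0,0,0.0015,0,0,0,0.6]]'; python3 -m inch '[[0,0,0,0,0,0,0.45],[0,0,0,0,0,0,0.35],[0,0,0,0,0,0,0.25],[0,0,0,0,0,0,0.25],[0,0,0,0,0,0,0.25],[0,0,0,0,0,0,0.25]]'
```

```text
time: 12.73
ee_pos: [0.608, 0.2235, 0.047]
tcp_rot: [180.0, 0.0, -178.3]
wrist_force: [-1.4, -1.0, 5.4]
opening: 0.045
time: 13.23
ee_pos: [0.6074, 0.2233, 0.0452]
tcp_rot: [-180.0, -0.1, -178.3]
wrist_force: [-0.2, 0.2, -0.8]
opening: 0.0641
```

```bash
python3 -m inch '[[0,0,-0.01,0,0,0,0.25],[0,0,-0.03,0,0,0,0.25],[0,0,-0.06,0,0,0,0.25],[0,0,-0.1,0,0,0,0.25],[0,0,-0.13,0,0,0,0.25],[0.02,0,-0.13,0,0,0,0.6],[0.05,0,-0.13,0,0,0,1],[0.087,0,-0.13,0,0,0,1],[0.12,0,-0.13,0,0,0,1],[0.15,0,-0.13,0,0,0,1],[0.15,0,-0.13,0,0,0,1],[0.15,0,-0.13,0,0,0,1]]'
python3 - <<'E'
from h import *
L=[]
for n in("top","side"):
    p,d,i=cam(n);np.savez(n+"3.npz",p=p,d=d)
    K=np.array(i["camera_matrix"]);c=rot(i).T@(np.array([.6,.22,.06])-i["xyz"]);u,v=(K@c/c[2])[:2].astype(int);print(n,u-30,v-40)
    L.append(cv2.resize(p[v-40:v+40,u-30:u+30],None,fx=6,fy=6,interpolation=cv2.INTER_CUBIC))
save("placed",np.hstack(L))
to(.52,.2233,.035,181.7)
E
```

```text
time: 14.23
ee_pos: [0.4569, 0.2191, 0.1771]
tcp_rot: [180.0, 0.0, -178.2]
wrist_force: [0.4, -0.3, 0.3]
opening: -0.0001
top 188 141
side 259 123
shift [-0.0618  0.0023  0.1414] rot [ 0.0002 -0.0001  0.0003]
```

View pics/placed.png

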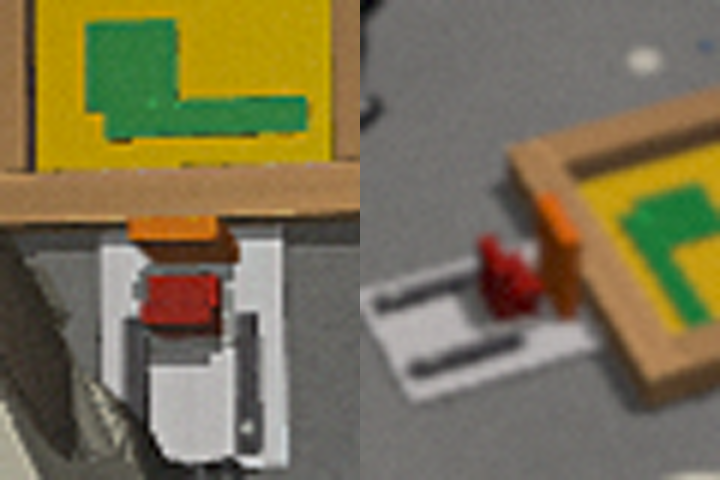

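The shim stands upright in the gap, at (175,235) in the left half and (558,255) in the right half, lined up with the jaw. I'll go down behind the jaw.

```bash
python3 -m inch '[[-0.035,0.002,0.02,0,0,0,1],[-0.0618,0.0023,0.05,0,0,0,1],[-0.0618,0.0023,0.08,0,0,0,1],[-0.0618,0.0023,0.11,0,0,0,1],[-0.0618,0.0023,0.135,0,0,0,1],[-0.0618,0.0023,0.145,0,0,0,1],[-0.0618,0.0023,0.145,0,0,0,1],[-0.0618,0.0023,0.145,0,0,0,1]]'; python3 -m inch '[[-0.006,0,0,0,0,0,1],[-0.012,0,0,0,0,0,1],[-0.018,0,0,0,0,0,1],[-0.024,0,0,0,0,0,1],[-0.030,0,0,0,0,0,1],[-0.034,0,0,0,0,0,1],[-0.034,0,0,0,0,0,1]]'
```

```text
time: 15.0
ee_pos: [0.5198, 0.223, 0.031]
tcp_rot: [-180.0, -0.1, -178.3]
wrist_force: [0.2, 0.1, 0.3]
opening: 0.0001
time: 15.58
ee_pos: [0.554, 0.224, 0.0304]
tcp_rot: [-180.0, -0.1, -178.3]
wrist_force: [-1.4, 0.2, 0.7]
opening: 0.0001
```

```bash
python3 -m inch '[[-0.003,0,0,0,0,0,1],[-0.006,0,0,0,0,0,1],[-0.009,0,0,0,0,0,1],[-0.010,0,0,0,0,0,1],[-0.010,0,0,0,0,0,1]]'; for k in 1 2; do python3 -m inch '[[-0.001,0,0,0,0,0,1],[-0.002,0,0,0,0,0,1],[-0.002,0,0,0,0,0,1]]'; done
```

```text
time: 16.0
ee_pos: [0.5634, 0.2243, 0.0303]
tcp_rot: [-180.0, -0.1, -178.3]
wrist_force: [-2.0, 0.0, 0.0]
opening: 0.0001
time: 16.25
ee_pos: [0.5652, 0.2243, 0.0303]
tcp_rot: [-180.0, -0.1, -178.3]
wrist_force: [-2.2, 1.0, -0.4]
opening: 0.0001
time: 16.5
ee_pos: [0.5673, 0.2244, 0.0303]
tcp_rot: [-180.0, -0.1, -178.3]
wrist_force: [-2.2, -0.2, -0.4]
opening: 0.0001
```

```bash
for k in 1 2 3; do python3 -m inch '[[-0.001,0,0,0,0,0,1],[-0.0015,0,0,0,0,0,1],[-0.0015,0,0,0,0,0,1]]'; done
```

```text
time: 16.75
ee_pos: [0.5684, 0.2245, 0.0304]
tcp_rot: [-180.0, -0.1, -178.3]
wrist_force: [-5.0, 0.3, 0.9]
opening: 0.0001
time: 17.0
ee_pos: [0.5684, 0.2244, 0.0303]
tcp_rot: [-180.0, -0.3, -178.3]
wrist_force: [-13.0, -0.5, 5.5]
opening: -0.0001
time: 17.25
ee_pos: [0.5683, 0.2244, 0.0304]
tcp_rot: [-180.0, -0.5, -178.2]
wrist_force: [-22.2, -0.6, 10.7]
opening: -0.0001
```

It stopped hard at 0.5684, with 22 N against about 2 N of spring. That is roughly 20.5 mm of travel, short of the 26 mm stop. I'll check in the pictures that it is the stack being nipped.

```bash
python3 - <<'E'
from h import *
L=[]
for n in("top","side"):
    p,d,i=cam(n);P=cloud(d,i)
    hsv=cv2.cvtColor(p,cv2.COLOR_RGB2HSV).astype(int)
    m=(hsv[...,0]>6)&(hsv[...,0]<20)&(hsv[...,1]>185)&(abs(P[...,0]-.61)<.04)&(abs(P[...,1]-.222)<.04)&(P[...,2]>.05)
    q=P[m]
    if len(q): print(n,len(q),"shim x range",np.percentile(q[:,0],[5,50,95]).round(4),"z",np.percentile(q[:,2],[5,95]).round(3),"y",np.percentile(q[:,1],[5,95]).round(3))
    K=np.array(i["camera_matrix"]);c=rot(i).T@(np.array([.6,.22,.06])-i["xyz"]);u,v=(K@c/c[2])[:2].astype(int)
    L.append(cv2.resize(p[v-40:v+40,u-30:u+30],None,fx=6,fy=6,interpolation=cv2.INTER_CUBIC))
save("nip",np.hstack(L));print(telemetry.get_obs()["wrist_force"])
E
```

```text
top 17 shim x range [0.6096 0.6132 0.6201] z [0.071 0.083] y [0.2   0.211]
side 57 shim x range [0.6089 0.6129 0.6196] z [0.052 0.083] y [0.2   0.238]
[-22.16120768  -1.8135167   10.41730828]
```

View pics/nip.png

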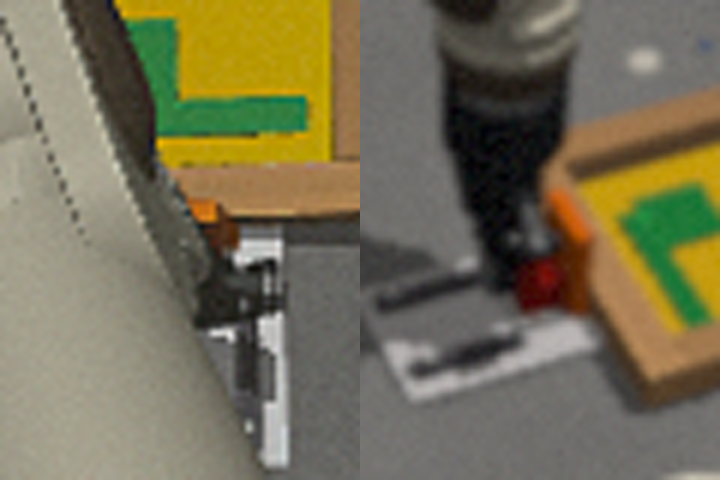

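The shim stands upright between the red jaw and the frame, at (572,250) in the right half. It fills x≈0.608 to 0.620 with its far face on the frame. The push is steady at 22 N, so I'm handing in.

```bash
python3 - <<'E'
from h import *
print(order.job_done()); print(telemetry.get_obs()["wrist_force"])
E
```

```text
the job is handed in; nothing more can be done
None
the job is handed in; nothing more can be done
```

The job is handed in, with the arm still pushing the red jaw and one orange shim nipped between it and the wooden frame.

- **Drawer:** I hooked the bar handle and pulled until the drawer reached its stop, where the force rose to about 50 N.
- **Shim:** the gap measured about 31.5 mm, so one shim was enough. It left about 19.5 mm, inside the jaw's 26 mm travel. I stood it upright in front of the frame; partway there, joint 6 reached its limit and I had to turn the tool half round.
- **Push:** with the fingers closed, I pushed the jaw from behind. It stopped hard after about 20.5 mm, short of its end stop.

**Last checks:** the push held steady at about 22 N along the clamp and 10 N vertically. The shim was upright at x≈0.608–0.620, with its far face on the frame. The clock read about 17 s.

The two cameras disagreed by 7 mm on the handle's position. I used a value between them, which the pull confirmed. I never touched the cup, tape roll, bottle or jar, but I did not measure their positions again at the end. My force reading after hand-in was refused because the job was already closed.

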